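# Open the sprung battery tube of the terrarium fan

## Robot

A 6-joint arm with a two-finger parallel gripper is mounted at the origin on the work surface. World frame = base frame: x ahead of the robot, y to its left, z up, the work surface at z = 0. Lengths are in m, angles in rad, forces in N, time in s.
With the tool pointing down it reaches from about 0.25 to 0.775 m from the base axis. Payload 8.9 kg.
Tool frame: the origin (TCP) lies midway between the tips of the shut fingers; the grasp point (between the pads) lies grip_depth behind it (grip_depth is the distance from the TCP to the grasp point, in m); z points along the fingers, y is the direction in which the jaws open and shut (so a half turn about z gives the same grasp; the last joint's range is limited). The gripper opens to 85 mm and grips with 20 to 120 N. Pads are 22 mm wide; open, the fingers measure 114 mm over their backs; the gripper's body (76 mm by 85 mm) begins 54 mm behind the grasp point. The pads swing forward as they close: fully open they stand 13 mm farther back than shut.
Start: joints at [-1.368, 0.291, -0.153, 1.127, 0, 1.431], TCP at [0.176, -0.495, 0.231] pointing down, gripper open.
Joint ranges: [-2.52, 2.52], [-0.91, 1.74], [-1.3, 1.37], [-1.96, 2.02], [-1.52, 1.47], [-3.14, 3.14]. Speed limits (rad/s): [2.22, 2.22, 2.79, 3.14, 3.14, 3.14].

## Interface

Orientations are given as a rotation vector (axis times angle).
In Python, from cell import * gives the robot as it stands. The module is installed in compiled form; this text tells all that it offers. Calls block until the motion is done:
- move_ptp(position, orientation): joint-space move of the TCP to a pose.
- servo_line(position, speed=0.15, rot=None, force_limit=None): straight line of the TCP; rot=None keeps the orientation; speed is the mean speed in m/s. With force_limit (N) it stops when the force on the tool has changed by that much, and returns True; else False.
- move_j(angles): joint-space move.
- release() and grasp(strength=None): open the fingers fully, or close them until they stop; strength is the grip in N (None keeps the last).
- dwell(seconds).
- ik(position, orientation): joint angles nearest the present ones, or None.
- get_state(): the state.
- camera(name): name is "scene" or "top"; returns the picture (384x512x3 uint8, blue, green, red); there is no depth.
- camera_params(name): a dict with "intrinsics" (3x3 intrinsics, pixels), "dist" ([k1, k2, p1, p2, k3] as OpenCV has them; the pictures are not rectified), "R" (3x3) and "t" (3): a world point X has camera coordinates R X + t. Camera axes: x right, y down, z forward; pixel columns grow to the right and rows downward; lengths in m; the calibration is good to about 2 mm. A picture is of the moment at which its call begins. camera_params takes no time and is no camera call.
A pose or a line that the arm cannot do raises MotionError and nothing moves.
- hand_in(): hands the job in, once; it reports no verdict.
Trained networks look in the newest picture that a camera, given by its name, has taken for a name from the list of things; names that differ only in an ending like _2 or _b are one class to them, and where a whole thing is asked for, a point or a joint stands for the part that bears it (a point fixed in the world has none). Each returns a list of dicts, best first, with "confidence" (0 to 1); they miss things now and then, are a little off and sometimes report something else, mostly with a low value. They report only what shows in the picture. A call takes as long as a camera call. They do not tell look-alikes from the thing itself.
- spot_in(thing, camera): "box" ([centre column, centre row, width, height] in pixels, round what is visible of it).
- place_of(thing, camera): "xy" ([column, row] in pixels: a listed point, or the origin of a listed thing).
The state is a dict: "clock": time; "qpos": joint angles; "dq": joint speeds; "effort": joint torques, N m; "tool_pos": TCP position; "orientation": TCP orientation; "wrist_force": force on the tool from outside, world axes, zero at the start; "moment": the same for the moment, N m; "opening": finger opening in m.
Only numpy, scipy, OpenCV 4.12 (cv2) and the standard library are available. Lean on these libraries where they do the work, as an engineer would, in place of code of your own. Each camera call takes 0.05 s, during which the arm holds its last target.

## Task

Unscrew the orange cap from the green battery tube (anticlockwise seen from above, half a turn to well over one, in several strokes; you must feel when it lets go) without forcing it: do not pull hard on it while the thread still holds, nor shove it sideways. A spring under it will throw it off when the thread lets go, so keep hold of it at that moment, lift it clear, and set it down gently, knob up, in the terracotta dish; let go of it and leave everything else where it is.

Things in the scene. Friction and masses are not known exactly. Their poses are not given: they have to be found in the camera images.
- cap_grip (a point): Orange screw cap, 0.05-0.1 kg, 60 mm tall: hollow skirt 54 mm across, 34 mm high (hollow 30 mm deep, open below), on top a round knob 40 mm across, 26 mm high, to grip from above. This point: on the axis, mid-height of the knob, 13 mm above the skirt's top, 47 mm above its lower edge. z up the axis; a white line on the knob points along x. About 1 mm sideways play on the neck.
- tube: Green upright battery tube, 62 mm across, on a 100 x 100 x 10 mm grey foot screwed to the shelf; immovable. Origin: centre of the foot's underside, z up. Shoulder at 90 mm, above it the black threaded neck (46 mm across) that carries the cap. The cap at the start: cap_grip 139 to 150 mm above this origin. The contact forces between cap and tube, spring included (8 to 12 N left alone), may add up to 32 N.
- neck_top (a point): Centre of the neck's flat top, 119 mm above the tube's origin, hidden under the cap. Right-hand thread, lead 16.5 mm a turn: the cap rises as it is turned anticlockwise. How far it is screwed on differs and is not known: anything from 0.5 to 1.3 turns (3 to 8.2 rad) frees it. Once it is free and lifted so that cap_grip is 49 mm above this point, the skirt is clear of neck and spring.
- spring_seat (a point): On the tube's axis at the shoulder, 90 mm above its origin. A sprung battery cell in the neck pushes the cap up, 6 N screwed down to 3.5 N at the release, so the cap stays up against its thread and stays put when left; once free it jumps up unless held. A gentle tug upward tells: the thread still holds if the cap gives less than 2 mm and the pull rises; a free cap follows.
- dish: Round terracotta dish, 132 mm across the rim, 22 mm high, flat inner floor about 100 mm across, 8 mm above its underside; 0.5 kg, loose. Origin: centre of its underside. A cap standing in it has cap_grip 55 mm above this origin.
- timer: White timer cube, 56 mm, with a blue button on top; loose bystander. Origin: centre of its underside.
- tweezers: Steel tweezers, 126 mm long, 8 mm high, lying flat; loose bystander. Origin: centre of the underside, x along the length.
- cloche: Glass cloche, 140 mm diameter, 200 mm tall; loose bystander. Origin: centre of its underside.
- bark: Curved piece of cork bark, 170 x 105 x 48 mm, lying arch up; loose bystander. Origin: centre of its underside.
Not all that is in view belongs to the job. What is meant by the part that bears cap_grip is not pink or purple, and is the larger of those in its own colour.

How it is judged:
By the outcome, as a careful person would: the job done as asked, in the order asked, and still so for the second after the job is handed in, with the robot touching nothing.
It also fails if it takes over 72 s, if anything falls off the work surface, if the arm or the gripper's body presses on something with over 40 N, if the wrist force passes 120 N, or if a joint passes its speed limit or range.

## Working session

There is one attempt and no reset: what is moved stays moved. The work goes in short steps, each a Python script; the robot and the scene stay as the last script left them, time stands still between calls to the robot, and variables do not carry over. Pictures are saved under pics/ and viewed, and the job is handed in when it is done.

```bash
ls; mkdir -p pics
cat > h.py <<'E'
from cell import *
import numpy as np, cv2
from scipy.spatial.transform import Rotation as R
def P(n):
    c=camera_params(n); return {k:np.array(v,float) for k,v in c.items()}
def ray(n,uv):
    c=P(n); p=cv2.undistortPoints(np.array([[uv]],float),c["intrinsics"],c["dist"])[0,0]
    o=-c["R"].T@c["t"]; d=c["R"].T@np.array([p[0],p[1],1]); return o,d/np.linalg.norm(d)
def at_z(n,uv,z):
    o,d=ray(n,uv); return o+d*(z-o[2])/d[2]
def tri(rs):
    A=np.zeros((3,3));b=np.zeros(3)
    for o,d in rs:
        M=np.eye(3)-np.outer(d,d);A+=M;b+=M@o
    return np.linalg.solve(A,b)
def proj(n,X):
    c=P(n); return cv2.projectPoints(np.array([X],float),cv2.Rodrigues(c["R"])[0],c["t"],c["intrinsics"],c["dist"])[0].reshape(2)
E
python3 - <<'E'
from h import *
print(get_state())
for n in("scene","top"):
    cv2.imwrite(f"pics/{n}0.png",camera(n))
    for t in("cap_grip","tube","dish"):
        print(n,t,[(np.round(r["xy"],1),round(r["confidence"],2)) for r in place_of(t,n)][:4])
    print(-P(n)["R"].T@P(n)["t"])
E
```

```text
pics
{'clock': 0.0, 'qpos': array([-1.36826956e+00,  2.91261826e-01, -1.54102599e-01,  1.12669855e+00,
       -4.87456079e-06,  1.43149526e+00]), 'dq': array([ 0.00069582,  0.00152018, -0.00227095,  0.00045197,  0.00130583,
       -0.00028529]), 'effort': array([-4.78461843e-04, -5.37145650e+01,  3.31366217e+01,  1.60389935e-02,
       -3.64297266e-04,  4.84388050e-07]), 'tool_pos': array([ 0.17590049, -0.49420505,  0.23075074]), 'orientation': array([-3.09457140e+00, -5.34116271e-01,  7.05128220e-05]), 'wrist_force': array([-0.14938947, -0.06454488,  1.35204611]), 'moment': array([ 0.04933019, -0.02382972, -0.00443424]), 'opening': 0.08550062760773502}
scene cap_grip [(array([185.2, 217.1]), 0.89), (array([273.7, 192. ]), 0.83), (array([230.2, 175.4]), 0.75), (array([189.1, 195.2]), 0.72)]
scene tube [(array([231.3, 211.3]), 0.82)]
scene dish [(array([333.7, 183.2]), 0.58)]
[ 1.291794   -0.24172727  0.9112969 ]
top cap_grip [(array([275.4, 204.6]), 0.88), (array([227.7, 212.8]), 0.78), (array([316.7, 196.9]), 0.77), (array([317.8, 231.1]), 0.65)]
top tube [(array([272.1, 212.5]), 0.87), (array([273.9, 206.8]), 0.7)]
top dish [(array([159.4, 227.7]), 0.9)]
[ 0.44844294 -0.09355126  1.06745965]
```

View pics/scene0.png

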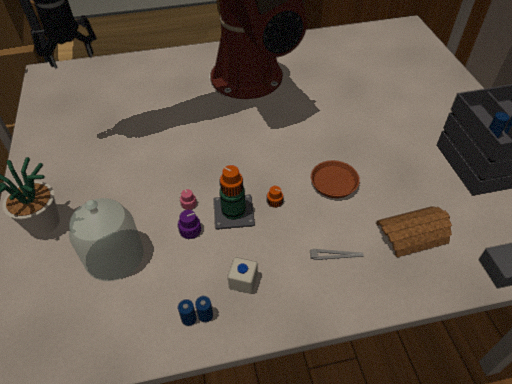

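View pics/top0.png

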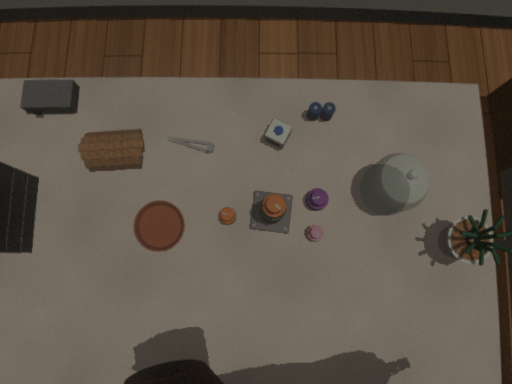

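Run:
```python
from h import *
a=cv2.imread("pics/scene0.png")[140:260,140:300]; cv2.imwrite("pics/sc.png",cv2.resize(a,None,fx=5,fy=5,interpolation=3))
a=cv2.imread("pics/top0.png")[160:260,210:350]; cv2.imwrite("pics/tc.png",cv2.resize(a,None,fx=5,fy=5,interpolation=3))
```

```text
(no output)
```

View pics/sc.png

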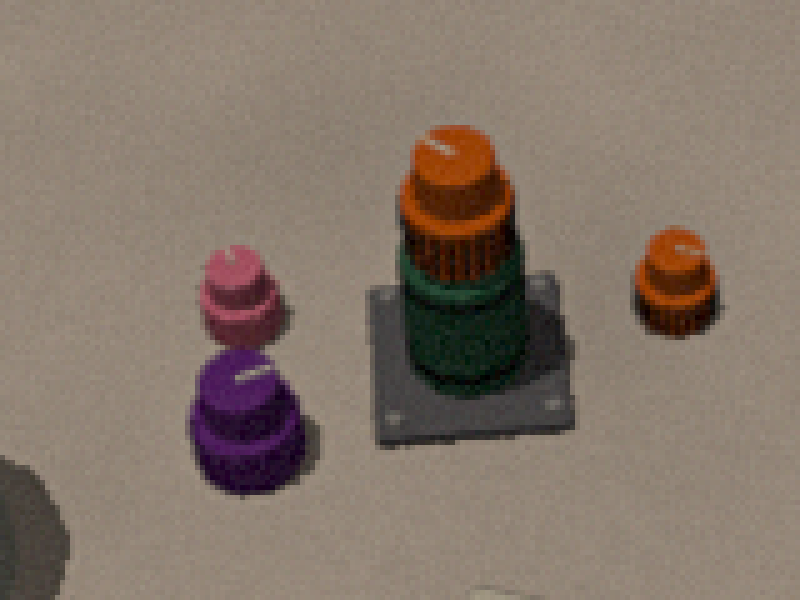

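View pics/tc.png

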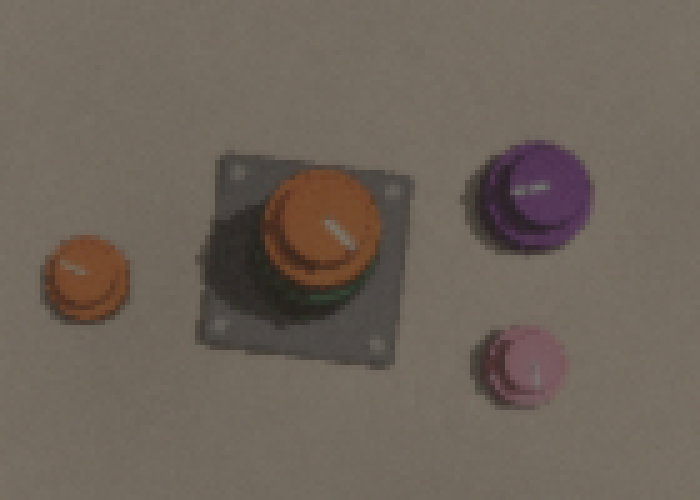

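Run:
```python
from h import *
print("grip tri",tri([ray("scene",(230.2,175.4)),ray("top",(275.4,204.6))]))
for z in (.139,.145,.150): print(z,at_z("scene",(230.2,175.4),z),at_z("top",(275.4,204.6),z))
print("tube nets",at_z("scene",(231.3,211.3),0),at_z("top",(272.1,212.5),0))
print("foot screws", at_z("top",(271.05,211.25),.01))
s=[((x/5-.4)+140,(y/5-.4)+140) for x,y in((393,418),(388,296),(540,283),(555,403))]
q=np.array([at_z("scene",p,.01) for p in s]);print(q,q.mean(0))
print("dish",at_z("scene",(333.7,183.2),0),at_z("top",(159.4,227.7),0), tri([ray("scene",(333.7,183.2)),ray("top",(159.4,227.7))]))
# dish by colour
for n in("scene","top"):
    a=cv2.imread(f"pics/{n}0.png").astype(int); m=((a[...,2]-a[...,0]>40)&(a[...,2]-a[...,1]>25)).astype(np.uint8)
    k,l,st,c=cv2.connectedComponentsWithStats(m)
    for i in range(1,k):
        if st[i,4]>60: print(n,st[i],c[i],at_z(n,st[i,:2]+(st[i,2:4]-1)/2,.022))
print(at_z("scene",(230.8,170.8),.16),at_z("top",(274.0,204.2),.16))
for w in("timer","cloche","bark","tweezers"):
  print(w,[(np.round(r["xy"],1),round(r["confidence"],2),at_z("top",r["xy"],0).round(3)) for r in place_of(w,"top")][:2])
```

```text
grip tri [ 0.57588338 -0.1531632   0.14082778]
0.139 [ 0.5743707  -0.15206923  0.139     ] [ 0.57598885 -0.15417105  0.139     ]
0.145 [ 0.57994439 -0.15276579  0.145     ] [ 0.57516461 -0.15377931  0.145     ]
0.15 [ 0.58458913 -0.15334625  0.15      ] [ 0.57447774 -0.15345286  0.15      ]
tube nets [ 5.70761331e-01 -1.55940758e-01 -1.11022302e-16] [ 0.57434488 -0.15468961  0.        ]
foot screws [ 0.57636546 -0.15141263  0.01      ]
[[ 0.60873039 -0.19575585  0.01      ]
 [ 0.529327   -0.18535403  0.01      ]
 [ 0.53840591 -0.10587508  0.01      ]
 [ 0.6176039  -0.11469309  0.01      ]] [ 0.5735168  -0.15041951  0.01      ]
dish [0.53704518 0.13329019 0.        ] [0.53148829 0.13569647 0.        ] [ 0.5318495   0.1364754  -0.00629001]
scene [ 58  41  16  20 238] [64.8907563  50.81092437] [-0.27110513 -0.60571783  0.022     ]
scene [  0  45  34  11 202] [16.4950495  49.82178218] [-0.3135794  -0.77756672  0.022     ]
scene [211  69  16  18 115] [217.51304348  80.53043478] [ 0.01558282 -0.0961269   0.022     ]
scene [ 310  160   50   37 1406] [334.63015647 178.0455192 ] [0.53792476 0
[... 1987 characters left out ...]
23  23 400] [273.9375 204.8475] [ 0.59099666 -0.15824164  0.022     ]
top [134 201  46  50 144] [148.75694444 221.63888889] [0.53522507 0.13860617 0.022     ]
top [ 138  205   43   43 1425] [159.45473684 225.83508772] [0.53405414 0.13218698 0.022     ]
top [219 207  17  17 211] [227.03317536 215.11374408] [ 0.56414262 -0.03919375  0.022     ]
[ 0.57992856 -0.1505551   0.16      ] [ 0.57396307 -0.14970134  0.16      ]
timer [(array([275.2, 134.1]), 0.79, array([ 0.786, -0.163,  0.   ]))]
cloche [(array([385. , 190.1]), 0.8, array([ 0.637, -0.454,  0.   ]))]
bark [(array([115.7, 149.7]), 0.59, array([0.738, 0.264, 0.   ]))]
tweezers [(array([189.7, 144.9]), 0.51, array([0.753, 0.066, 0.   ]))]
```

Look-alikes in the scene view: orange cap on the tube (231,178), small orange cap (275,196), pink (188,200) and purple (189,224). The crop shows that the larger orange cap sits on the green tube, so that is the target. Next I'll check kinematics.

Run:
```python
import cell
print([x for x in dir(cell) if not x.startswith('_')], getattr(cell,'grip_depth',None))
from h import *
for a in np.linspace(-np.pi,np.pi,13):
    # tool down, yaw a : Rz(a)*Rx(pi)
    r=(R.from_euler('z',a)*R.from_euler('x',np.pi)).as_rotvec()
    q=ik([.575,-.151,.25],r); print(round(a,2),None if q is None else np.round(q,2))
```

```text
['MotionError', 'camera', 'camera_params', 'dwell', 'get_state', 'grasp', 'grip_depth', 'hand_in', 'ik', 'move_j', 'move_ptp', 'place_of', 'release', 'servo_line', 'spot_in'] 0.0187
-3.14 [-0.38  0.42  0.08  1.23  0.   -0.38]
-2.62 [-0.38  0.42  0.08  1.23  0.   -0.9 ]
-2.09 [-0.38  0.42  0.08  1.23  0.   -1.43]
-1.57 [-0.38  0.42  0.08  1.23  0.   -1.95]
-1.05 [-0.38  0.42  0.08  1.23  0.   -2.47]
-0.52 [-0.38  0.42  0.08  1.23 -0.   -3.  ]
0.0 [-0.38  0.42  0.08  1.23  0.    2.76]
0.52 [-0.38  0.42  0.08  1.23  0.    2.24]
1.05 [-0.38  0.42  0.08  1.23  0.    1.71]
1.57 [-0.38  0.42  0.08  1.23  0.    1.19]
2.09 [-0.38  0.42  0.08  1.23  0.    0.67]
2.62 [-0.38  0.42  0.08  1.23  0.    0.14]
3.14 [-0.38  0.42  0.08  1.23  0.   -0.38]
```

```bash
cat >> h.py <<'E'
def down(yaw): return (R.from_euler('z',yaw)*R.from_euler('x',np.pi)).as_rotvec()
def st(tag=""):
    s=get_state(); print(tag,"t%.2f"%s["clock"],"p",s["tool_pos"].round(4),"F",s["wrist_force"].round(1),"M",s["moment"].round(2),"op %.4f"%s["opening"],"q6 %.2f"%s["qpos"][5]); return s
E
python3 - <<'E'
from h import *
r=down(-0.24)
move_ptp([.575,-.151,.205],r); st()
print(servo_line([.575,-.151,.132],speed=.06,force_limit=5)); st()
cv2.imwrite("pics/a.png",np.hstack([cv2.resize(camera(n)[120:260,160:320],None,fx=2.5,fy=2.5) for n in("scene","top")]))
E
```

```text
t2.51 p [ 0.5748 -0.1518  0.2051] F [-0.5 -0.8  0.3] M [ 0.03 -0.06  0.04] op 0.0854 q6 3.00
False
 t3.88 p [ 0.5753 -0.1511  0.1324] F [-0.2 -0.4  0. ] M [ 0.01 -0.    0.06] op 0.0857 q6 3.00
```

View pics/a.png

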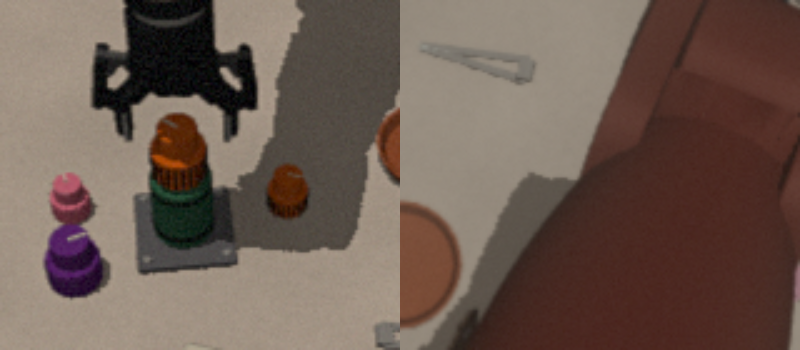

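The scene view shows the open fingers on either side of the orange knob: finger tips at columns 124 and 232 of the crop, knob at 177, so it is centred. I'll grip it lightly.

Run:
```python
from h import *
grasp(20); dwell(.2); st()
cv2.imwrite("pics/b.png",cv2.resize(camera("scene")[120:260,160:320],None,fx=4,fy=4))
```

```text
t4.66 p [ 0.5751 -0.151   0.1322] F [0.1 0.3 3.2] M [ 0.03  0.18 -0.01] op 0.0393 q6 3.00
```

View pics/b.png

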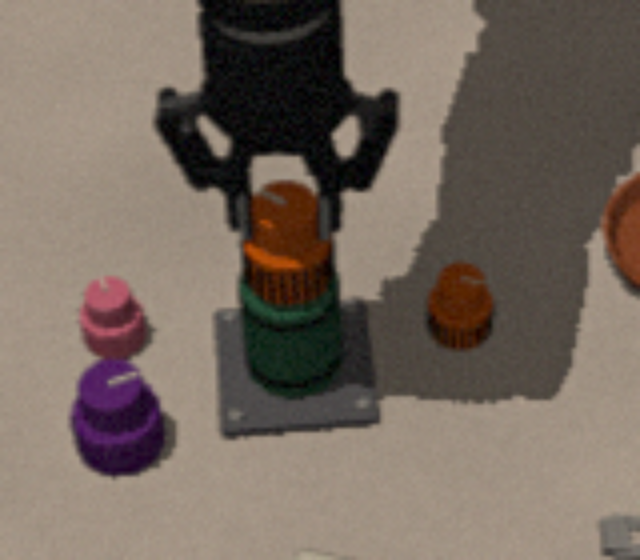

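The grip is centred, with side force under 0.5 N. I'll turn in small steps along the helix and watch the forces.

```bash
cat >> h.py <<'E'
LEAD=.0165
def turn(yaw0,yaw1,xy,z0,step=.5,rate=1.0,zfix=True):
    """helical follow; returns commanded z"""
    y=yaw0;z=z0
    while y<yaw1-1e-6:
        d=min(step,yaw1-y);y+=d;z+=LEAD*d/2/np.pi
        servo_line([*xy,z],speed=LEAD/2/np.pi*rate,rot=down(y)); s=st("y%.2f z%.4f"%(y,z))
        if np.linalg.norm(s["wrist_force"])>12: print("HIGH");break
    return y,z
E
python3 - <<'E'
from h import *
grasp(35);st()
print(turn(-.24,.36,[.575,-.151],.132,step=.3))
E
```

```text
t4.92 p [ 0.5751 -0.1511  0.1321] F [-1.6 -0.5  4.2] M [ 0.04  0.21 -0.02] op 0.0388 q6 3.00
y0.06 z0.1328 t5.38 p [ 0.5753 -0.1511  0.1329] F [-0.3 -0.9  4. ] M [-0.08 -0.07 -0.01] op 0.0388 q6 2.71
y0.36 z0.1336 t5.83 p [ 0.5751 -0.1511  0.1336] F [-0.2 -0.2  4.6] M [0.   0.06 0.02] op 0.0388 q6 2.41
(0.36, 0.13357563393660976)
```

Run:
```python
from h import *
print(turn(.36,1.56,[.575,-.151],.13358,step=.4,rate=1.2))
cv2.imwrite("pics/c.png",cv2.resize(camera("scene")[120:260,160:320],None,fx=4,fy=4))
```

```text
y0.76 z0.1346 t6.38 p [ 0.575  -0.1511  0.1346] F [-0.9 -1.3  4.1] M [-0.11  0.13 -0.01] op 0.0389 q6 2.01
y1.16 z0.1357 t6.92 p [ 0.5749 -0.1511  0.1356] F [-0.9 -0.2  3.9] M [-0.26  0.16  0.05] op 0.0391 q6 1.61
y1.56 z0.1367 t7.47 p [ 0.575  -0.1511  0.1367] F [-0.8 -2.2  3.1] M [-0.28  0.16  0.02] op 0.0386 q6 1.21
(1.56, 0.13673126787321957)
```

View pics/c.png

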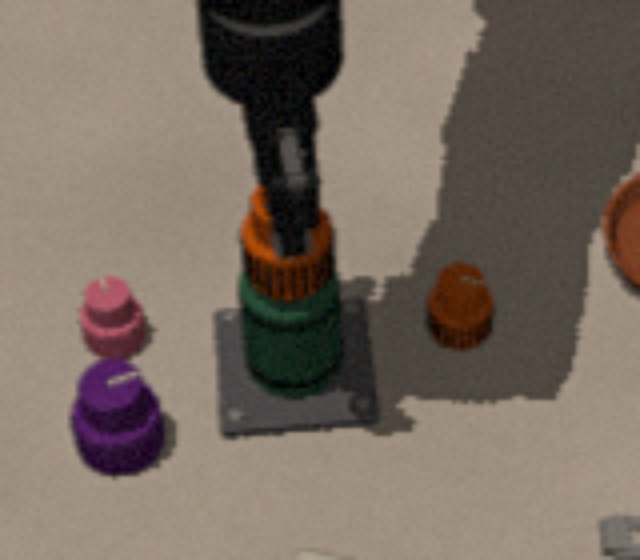

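```bash
cat >> h.py <<'E'
def tug(xy,z,h=.003,lim=5):
    a=st("tug0"); hit=servo_line([*xy,z+h],speed=.006,force_limit=lim); b=st("tug1 %s"%hit)
    return hit,b["tool_pos"][2]-a["tool_pos"][2],b["wrist_force"][2]-a["wrist_force"][2]
E
python3 - <<'E'
from h import *
y,z=turn(1.56,3.06,[.575,-.151],.13673,step=.5,rate=1.3)
print(tug([.575,-.151],z))
servo_line([.575,-.151,z],speed=.01); st()
cv2.imwrite("pics/d.png",cv2.resize(camera("scene")[120:260,160:320],None,fx=4,fy=4)); print(y,z)
E
```

```text
y2.06 z0.1380 t8.18 p [ 0.575  -0.1511  0.138 ] F [-0.9 -1.5  3.1] M [-0.39  0.15 -0.02] op 0.0385 q6 0.71
y2.56 z0.1394 t8.82 p [ 0.575  -0.151   0.1393] F [-1.2 -1.7  3.3] M [-0.45  0.09  0.  ] op 0.0388 q6 0.21
y3.06 z0.1407 t9.47 p [ 0.575  -0.151   0.1406] F [-0.  -1.4  2.8] M [-0.37  0.07  0.03] op 0.0384 q6 -0.29
tug0 t9.47 p [ 0.575  -0.151   0.1406] F [-0.  -1.4  2.8] M [-0.37  0.07  0.03] op 0.0384 q6 -0.29
tug1 True t9.76 p [ 0.575  -0.1511  0.141 ] F [ 0.6 -0.7  2. ] M [ 0.03 -0.26 -0.  ] op 0.0386 q6 -0.30
(True, np.float64(0.0003066892797848608), np.float64(-0.7858143116544638))
 t10.01 p [ 0.575  -0.151   0.1407] F [-0.1 -0.8  4.2] M [-0.2  0.  -0. ] op 0.0389 q6 -0.30
3.06 0.1406690848415244
```

View pics/d.png

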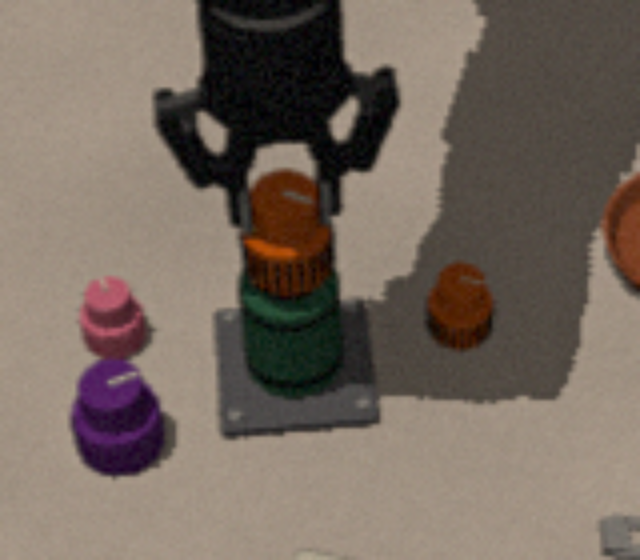

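The white line has turned by about half a turn and the cap has risen. The tug stopped after 0.3 mm, so the thread still holds. Continuing.

Run:
```python
from h import *
xy=[.575,-.151]
y,z=turn(3.06,4.36,xy,.14067,step=.65,rate=1.3)
t=tug(xy,z); print(t)
if t[0]:
    servo_line([*xy,z],speed=.01)
    y,z=turn(y,5.66,xy,z,step=.65,rate=1.3)
    t=tug(xy,z); print(t)
    if t[0]: servo_line([*xy,z],speed=.01)
st(); print(y,z)
```

```text
y3.71 z0.1424 t10.86 p [ 0.5749 -0.1508  0.1423] F [-1.  -0.5  3.1] M [-0.    0.06  0.08] op 0.0388 q6 -0.95
y4.36 z0.1441 t11.66 p [ 0.575  -0.1509  0.1441] F [0.3 0.2 3.7] M [0.   0.03 0.01] op 0.0387 q6 -1.60
tug0 t11.66 p [ 0.575  -0.1509  0.1441] F [0.3 0.2 3.7] M [0.   0.03 0.01] op 0.0387 q6 -1.60
tug1 True t11.94 p [ 0.575  -0.1509  0.1444] F [ 1.9 -1.6  1.7] M [-0.06 -0.3   0.03] op 0.0388 q6 -1.60
(True, np.float64(0.00030648758919160635), np.float64(-2.005071976471403))
y5.01 z0.1458 t12.99 p [ 0.5749 -0.151   0.1458] F [-0.1 -0.7  2.3] M [-0.08  0.08  0.01] op 0.0393 q6 -2.25
y5.66 z0.1475 t13.79 p [ 0.575  -0.151   0.1475] F [0.6 0.5 2.8] M [ 0.   -0.01  0.04] op 0.0392 q6 -2.90
tug0 t13.79 p [ 0.575  -0.151   0.1475] F [0.6 0.5 2.8] M [ 0.   -0.01  0.04] op 0.0392 q6 -2.90
tug1 True t14.08 p [ 0.5749 -0.1509  0.1478] F [ 1.1 -0.8  1.6] M [-0.03 -0.28 -0.02] op 0.0391 q6 -2.90
(True, np.float64(0.00030035866035857395), np.float64(-1.1982835824091116))
 t14.33 p [ 0.5749 -0.151   0.1474] F [0.  0.2 2.3] M [ 0.05 -0.01 -0.02] op 0.0390 q6 -2.90
5.66 0.1474977470586423
```

The tug readings are ambiguous: it stopped early, but the net change was small. I'll do a slow static tug with averaging before any release.

```bash
cat >> h.py <<'E'
def avg(n=8):
    F=[];p=[]
    for _ in range(n):
        dwell(.03);s=get_state();F.append(s["wrist_force"]);p.append(s["tool_pos"][2])
    return np.mean(F,0).round(2),round(float(np.mean(p)),5),np.std(F,0).round(2)
def stug(xy,z,hs=(.0,.0006,.0012,.0018,.0024),lim=6):
    f0=None
    for h in hs:
        servo_line([*xy,z+h],speed=.01); f,p,s=avg(); print("tug h%.4f p%.5f"%(h,p),f,s)
        if f0 is None: f0=f[2]
        if abs(f[2]-f0)>lim: return True
    return False
E
python3 - <<'E'
from h import *
xy=[.575,-.151]; z=.1475
print("holds",stug(xy,z)); st()
E
```

```text
tug h0.0000 p0.14750 [-0.26  0.44  2.2 ] [0.49 0.25 0.29]
tug h0.0006 p0.14791 [ 0.68 -0.21 -0.89] [0.41 0.64 0.42]
tug h0.0012 p0.14826 [ 2.23 -0.71 -9.66] [0.54 0.49 1.  ]
holds True
 t15.88 p [ 0.5748 -0.1509  0.1483] F [  2.   -0.5 -10.9] M [-0.13 -0.62  0.02] op 0.0389 q6 -2.90
```

The static tug shows 12 N for 0.8 mm of travel, so the thread holds and it is safe to let go and regrip.

Run:
```python
from h import *
xy=[.575,-.151]; z=.1475
servo_line([*xy,z],speed=.01); st()
release(); st()
q=np.array(get_state()["qpos"]); q=np.array(ik([*xy,z],down(5.66))); q[5]+=np.pi; move_j(q); s=st()
cv2.imwrite("pics/e.png",cv2.resize(camera("scene")[120:260,160:320],None,fx=4,fy=4))
grasp(35); st(); print(avg())
```

```text
t16.15 p [ 0.5749 -0.151   0.1479] F [-1.9  0.5 -1.9] M [ 0.12  0.11 -0.  ] op 0.0389 q6 -2.90
 t16.68 p [ 0.575  -0.151   0.1476] F [ 0.   0.7 -0.9] M [-0.    0.01  0.04] op 0.0852 q6 -2.90
 t19.32 p [ 0.575  -0.151   0.1475] F [-0.4  0.3 -0.4] M [-0.01  0.01  0.03] op 0.0853 q6 0.24
 t19.86 p [ 0.575  -0.151   0.1476] F [-0.5 -0.5  1.8] M [-0.    0.15  0.01] op 0.0387 q6 0.24
(array([-0.63,  0.04,  2.18]), 0.14761, array([0.45, 0.39, 0.45]))
```

View pics/e.png

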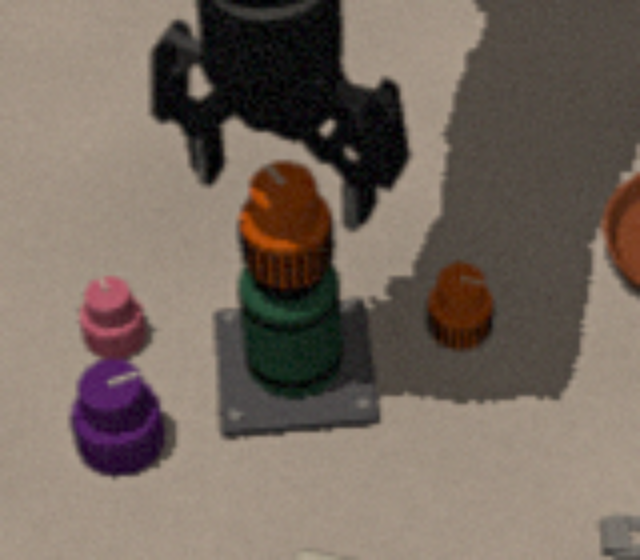

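The cap stayed on and has risen, with the knob between the open fingers. I'll continue with a tug every 0.5 rad.

Run:
```python
from h import *
xy=[.575,-.151]; y,z=2.52,.1475
while y<5.6:
    y,z=turn(y,min(y+.5,5.66),xy,z,step=.5,rate=1.2)
    if not stug(xy,z,hs=(0,.0012,.002,.0028)): print("FREE");break
    servo_line([*xy,z],speed=.01)
st(); print(y,z)
```

```text
y3.02 z0.1488 t20.77 p [ 0.5752 -0.1511  0.1489] F [0.2 0.  2.2] M [-0.01 -0.07 -0.06] op 0.0385 q6 -0.26
tug h0.0000 p0.14888 [ 1.04 -0.31  2.64] [0.52 0.64 0.42]
tug h0.0012 p0.15005 [ 1.61 -0.63  2.31] [0.23 0.55 0.36]
tug h0.0020 p0.15080 [ 1.67 -0.49  2.07] [0.42 0.55 0.56]
tug h0.0028 p0.15160 [ 1.22 -0.27  1.9 ] [0.43 0.45 0.45]
FREE
 t22.86 p [ 0.5749 -0.151   0.1516] F [ 0.6 -0.5  2.3] M [-0.08 -0.24  0.03] op 0.0387 q6 -0.26
3.02 0.14881302828050813
```

It is free: the cap followed 2.8 mm with no rise in force. I'll lift it clear and carry it over the dish.

Run:
```python
from h import *
xy=[.575,-.151]
servo_line([*xy,.20],speed=.03); st()
servo_line([*xy,.25],speed=.1); st()
D=[.5355,.133]
servo_line([*D,.25],speed=.12); st(); 
servo_line([*D,.09],speed=.08); st()
cv2.imwrite("pics/f.png",cv2.resize(camera("scene")[100:240,200:400],None,fx=4,fy=4))
```

```text
t24.62 p [ 0.5749 -0.151   0.1998] F [-0.5 -0.2 -1.5] M [ 0.   -0.02 -0.02] op 0.0389 q6 -0.26
 t25.27 p [ 0.5748 -0.1509  0.2495] F [-0.1 -0.  -1.7] M [ 0.04 -0.01 -0.01] op 0.0386 q6 -0.26
 t27.82 p [0.5356 0.1326 0.25  ] F [-0.4  1.4 -0.8] M [0.06 0.   0.05] op 0.0392 q6 0.23
 t29.97 p [0.5357 0.133  0.0903] F [ 0.2 -0.6 -0.6] M [ 0.01 -0.    0.01] op 0.0389 q6 0.23
```

View pics/f.png

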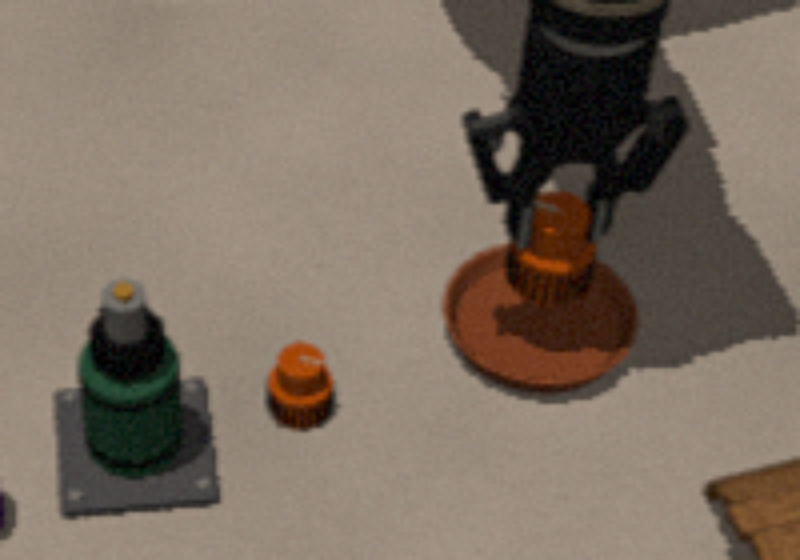

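The cap hangs upright above the dish; the crop shows the cap at (553,250), the dish centre at (541,315), and the bare neck with its cell at (123,310). I'll lower it with contact sensing.

Run:
```python
from h import *
D=[.5355,.133]
servo_line([*D,.055],speed=.04)
f0,p,s=avg(); print(f0,p)
z=.055
while z>.038:
    z-=.001; servo_line([*D,z],speed=.01); f,p,s=avg(4); print(round(z,4),p,f)
    if f[2]-f0[2]>1.5: break
st()
cv2.imwrite("pics/g.png",cv2.resize(camera("scene")[100:240,200:400],None,fx=4,fy=4))
```

```text
[-0.22 -0.29 -0.94] 0.05526
0.054 0.05396 [ 0.3  -0.12 -1.19]
0.053 0.05296 [-0.    0.06 -0.54]
0.052 0.05198 [-0.29  0.13 -0.88]
0.051 0.05097 [ 0.2  -0.66 -0.76]
0.05 0.04997 [-0.05 -0.03 -0.73]
0.049 0.04897 [ 0.1   0.12 -0.69]
0.048 0.04798 [-0.4  -0.04 -1.25]
0.047 0.04698 [-0.01 -0.1  -0.87]
0.046 0.04598 [-0.08  0.   -0.81]
0.045 0.04497 [-0.33  0.09 -1.1 ]
0.044 0.04398 [-0.11 -0.46 -0.99]
0.043 0.04349 [-1.65 -0.38  5.39]
 t35.91 p [0.5358 0.133  0.0435] F [-0.8 -0.5  5.8] M [-0.1   0.35 -0.02] op 0.0389 q6 0.23
```

View pics/g.png

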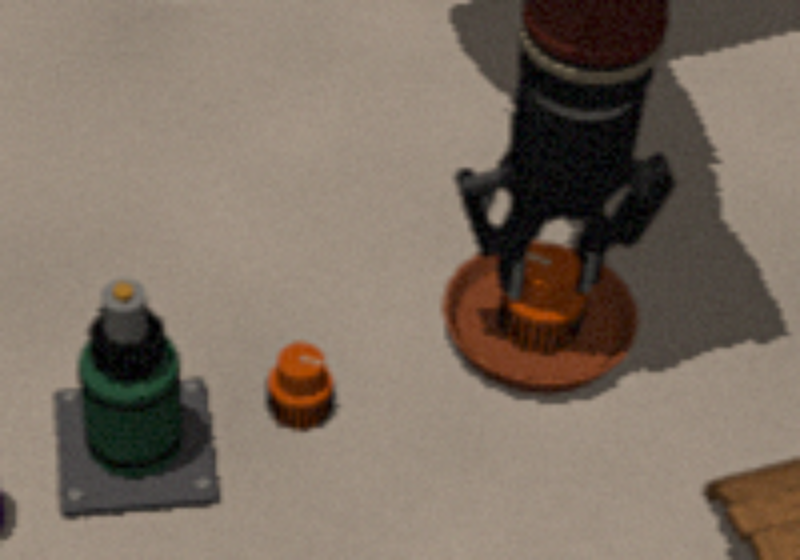

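Touched down at TCP z 0.0435, with the cap standing on the dish floor. I'll ease off and let go.

Run:
```python
from h import *
D=[.5355,.133]
servo_line([*D,.0437],speed=.01); print(avg(4))
release(); st()
servo_line([*D,.25],speed=.12)
s=get_state(); q=np.array(s["qpos"]); q[0]+=.9; move_j(q); st()
for n in("scene","top"): 
    cv2.imwrite(f"pics/{n}9.png",camera(n))
    for w in("cap_grip","dish"): print(n,w,[(np.round(r["xy"],1),round(r["confidence"],2)) for r in place_of(w,n)][:5])
    print(proj(n,[.5355,.133,.055]))
```

```text
(array([-0.25, -0.24, -0.63]), 0.04359, array([0.68, 0.73, 0.37]))
 t36.87 p [0.5355 0.133  0.0437] F [-1.5 -0.   0.8] M [ 0.05 -0.02  0.05] op 0.0855 q6 0.23
 t40.48 p [0.2294 0.5015 0.2494] F [ 0.6 -0.3  0.8] M [-0.03 -0.   -0.02] op 0.0855 q6 0.23
scene cap_grip [(array([186.7, 217. ]), 0.83), (array([276.4, 194.9]), 0.71), (array([335.7, 172.7]), 0.56), (array([187.2, 196.7]), 0.49)]
scene dish [(array([336.5, 186.9]), 0.79)]
[335.95801356 168.78991111]
top cap_grip [(array([158.4, 224.9]), 0.92), (array([316.9, 195.7]), 0.73), (array([226.1, 214.2]), 0.64), (array([317.6, 229.5]), 0.53)]
top dish [(array([163.7, 228.3]), 0.6)]
[155.86028383 224.25991998]
```

View pics/scene9.png

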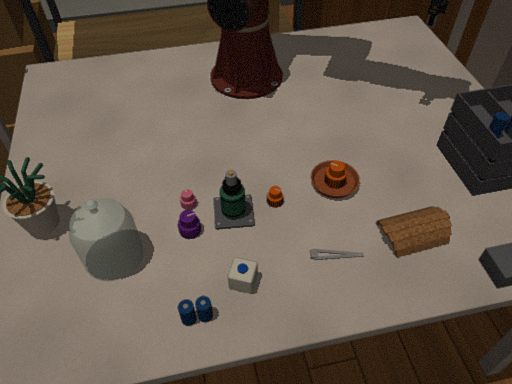

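View pics/top9.png

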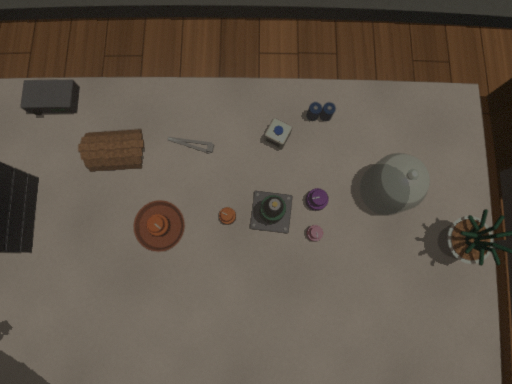

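The cap stands knob up in the dish (scene 336,173; top 158,225). The dish and everything else are where they were, and the arm is clear.

Run:
```python
from h import *
hand_in()
```

```text
the job is handed in; nothing more can be done
```

I unscrewed the larger orange cap from the green tube, and it now stands knob up in the terracotta dish; the job is handed in. It took about 6.4 rad in two strokes with one regrip, and about 40 s of the 72 s allowed.

- **Thread and release:** A slow tug before the regrip showed the thread still holding, at about 12 N over 0.8 mm. After the last turn the cap followed 2.8 mm with no rise in force, so it was free. I had hold of it throughout, lifted it clear and set it down at about 6 N contact.
- **Forces:** Sideways forces read about 2 N at most while I turned and tugged the cap.
- **Final pictures:** The cap stands upright near the middle of the dish. Nothing else appears to have moved, and the arm is away with the gripper open.
- **Checks that disagreed:** My first quick tugs stopped after 0.3 mm with only 1 to 2 N of net change, so I repeated the check with the slow tug. The scene camera's reading for the cap in the dish was about 4 pixels lower than I had calculated, and the top camera's about 2.5 pixels to the right. Neither changes that it stands inside the dish.

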